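# Set the tracking and hold back the belt tensioner on a sharpener

## Robot

A 6-joint arm with a two-finger parallel gripper is mounted at the origin on the work surface. World frame = base frame: x ahead of the robot, y to its left, z up, the work surface at z = 0. Lengths are in mm, angles in rad, forces in N, time in s.
With the tool pointing down it reaches from about 275 to 825 mm from the base axis. Payload 5.2 kg.
Tool frame: the origin (TCP) lies at the very end of the fingers, on their centre line; the grasp point (between the pads) lies 19 mm behind it; z points along the fingers, y is the line along which they close (so a half turn about z gives the same grasp; the last joint's range is limited). The gripper opens to 93 mm and grips with 3 to 60 N. Pads are 15 mm wide; open, the fingers measure 128 mm over their backs; the gripper's body (75 mm by 188 mm) begins 65 mm behind the grasp point.
Start: joints at [1.116, 0.259, 1.535, -0, 1.348, -0.203], TCP at [137.009, 532.667, 218.653] pointing down, gripper open.
Joint ranges: [-3.14, 3.14], [-0.91, 2.08], [0.19, 2.58], [-1.22, 4.36], [0.22, 2.71], [-3.12, 3.12]. Speed limits (rad/s): [2.57, 2.57, 3.14, 3.14, 3.14, 3.14].

## Interface

Orientations are given as [roll, pitch, yaw] about the fixed x, y, z axes, in that order (R = Rz(yaw) Ry(pitch) Rx(roll)).
In Python, from bench import robot gives the robot as it stands. The module is installed in compiled form; this text tells all that it offers. Calls block until the motion is done:
- robot.move_ptp(position, orientation): joint-space move of the TCP to a pose.
- robot.move_linear(position, ori=None, speed=150, f_stop=None): straight line of the TCP; ori=None keeps the orientation; speed is the mean speed in mm/s. With f_stop (N) it stops when the force on the tool has changed by that much, and returns True; else False.
- robot.move_j(angles): joint-space move.
- robot.move_gripper(opening): opening from 0.0 (shut) to 1.0 (fully open); the grip force is fixed at half the most; returns when the fingers have stopped.
- robot.sleep(seconds).
- robot.inverse_kinematics(position, orientation): joint angles nearest the present ones, or None.
- robot.get_image(name): name is "scene" or "top"; returns a dict with "img" (384x512x3 uint8, blue, green, red), "fovy" (degrees; the focal length in pixels is half the picture's height over the tangent of half this angle, whatever the lens; pixels are square), "cx", "cy" (the principal point, pixels), "eye" and "orientation" of the camera in the world. Camera axes: x right, y down, z forward; pixel columns grow to the right and rows downward; lengths in mm; the calibration is good to about 2 mm. A picture is of the moment at which its call begins. There is no depth.
A pose or a line that the arm cannot do raises robot.MotionError and nothing moves.
- robot.hand_in(): hands the job in; it is judged then, once.
Readings, each from a call of its own:
- robot.current_t(): time.
- robot.current_qpos(): joint angles.
- robot.current_joint_vel(): joint speeds.
- robot.current_joint_efforts(): joint torques, N m.
- robot.current_tcp_pos(): TCP position.
- robot.current_eef_rot(): TCP orientation.
- robot.current_contact_force(): force on the tool from outside, world axes, zero at the start.
- robot.current_ft_torque(): the same for the moment, N m.
- robot.current_gripper_width(): opening from 0.0 (shut) to 1.0 (fully open).
- robot.current_finger_force(): force on a finger pad.
Only numpy, scipy, OpenCV 4.12 (cv2) and the standard library are available. Lean on these libraries where they do the work, as an engineer would, in place of code of your own. Each camera call takes 0.05 s, during which the arm holds its last target. There are 200 camera calls.

## Task

The flat belt sharpener is being readied for a new belt: first turn the tracking knob a little at a time until the pointer lines up with the index mark. Then push the sprung tensioner arm by its upright post, back towards the drive drum past its ratchet click, close to its stop, and finish holding it there, since it springs out if let go. Leave the pointer on the mark and do not disturb the other things on the bench or machine.

Things in the scene. Friction and masses are not known exactly. Their poses are not given: they have to be found in the camera images.
- sharpener: Belt sharpener lying flat, fixed, belt off: yellow deck 50 mm high. Origin on the bench; own frame, mm: deck x -135 to 100, y -180 to 250, -x edge faces the robot. On it (x, y): tracking knob (-100, 75); arm hinge (55, -90); drive drum radius 38 at (-30, 185), top 123 above the bench; motor radius 44 at (55, 205), top 155; platen 8 x 85 at (-4, 70), top 100; scale strip 44 x 95 at (56, 105).
- tracking_knob (a joint): Knob angle, rad: grows CLOCKWISE seen from above, range 0 to 3.3, starts between 0 and 0.5, stays where left (friction 0.04 N m). Each rad clockwise moves the pointer 22 mm towards the machine's -y. The mark always needs 0.6 to 2.8 rad further clockwise, so often more than one grasp.
- tracking_knob_grip (a point): Black bar knob, white line on top, on an aluminium foot: disc of radius 22 mm (top 64 mm above the bench) carrying an upright bar 42 mm long, 14 mm wide, its top 94 mm above the bench. This point: on the axis, 87 mm above the bench. Frame turns with the knob, x along the bar; at joint value 0 the bar lies along the machine's x.
- pointer_tip (a point): Tip of the small dark pointer (4 mm wide needle on a 14 x 10 mm steel block, needle pointing to the machine's +x) that runs along the near edge of the aluminium scale strip behind the platen, about 61 mm above the bench. Driven by the knob: moves along the machine's y.
- mark_point (a point): Pointer-side end of the index mark: a dark raised bar 16 x 6 mm (along machine x and y) on the scale strip, set at machine y = 78 to 115 mm; fixed, its frame parallel to the machine's. The pointer is aligned when pointer_tip and mark_point have the same machine y.
- tensioner_arm (a joint): Sprung tensioner arm, rad: 0 at rest, grows as pushed back, clockwise from above, the post moving to the machine's +y (towards the drive drum); hard stop at 0.5. Spring force at the post 4.5 N at rest, 12.5 N before the click, 8 N after it, 12 N at the stop. A pawl rides a tooth and clicks over at 0.36 but does not latch: let go, the arm springs out. Properly past the click: over 0.39.
- tensioner_hinge (a point): Arm's upright hinge axis, 76 mm above the bench. Steel arm 22 mm wide, top 68 mm above the bench, runs from it towards the machine's -x: at rest the direction hinge to post is machine -x turned 0.25 rad counter-clockwise from above (towards -y); at the stop 0.25 rad towards +y. Idler drum, radius 22, top 124 mm above the bench, stands on the arm 60 mm from the hinge.
- grip_post: Plain upright round steel post (a sleeve that turns freely on its own axis), 16 mm diameter, 55 mm tall, on the free end of the arm, 145 mm from the hinge axis; the handle to push the arm by. Origin at its foot on the arm, 68 mm above the bench; moves with the arm.
- post_top (a point): Centre of the post's top face, 123 mm above the bench.
- wax_tin: Bystander: round metal tin, diameter 40, height 30 mm, on the deck.
- bobbin: Bystander: small turned wooden bobbin, diameter 24, height 34 mm, on the deck beside the arm.
- gouge: Bystander: turning tool 300 mm long with pale handle, lying beside the machine's -y end. Origin under its middle.
- scraper: Bystander: turning tool 260 mm long, lying at the right of the bench.
- mallet: Bystander: wooden mallet 240 mm long, lying at the right near the robot.
- bowl: Bystander: turned wooden bowl, diameter 130, height 50 mm, left of the machine.
- honing_stone: Bystander: grey stone 150 x 60 x 25 mm, left of the machine.
- mushroom: Bystander: turned wooden mushroom, 85 mm tall, 60 mm cap, left of the machine.

How it is judged (in metres and radians):
On the way, in this order (a step that is already met when the one before it is completed fails the run):
1. the knob has brought the pointer to rest within 4 mm of the index mark, the arm still out (y of pointer_tip in the frame of mark_point between -0.004 and 0.004 m and velocity of joint tracking_knob between -0.1 and 0.1 rad/s and value of joint tensioner_arm below 0.2 rad), for 0.3 s.
2. the fingers push the post and the arm is past the click (value of joint tensioner_arm above 0.39 rad and contact force between grip_post and the fingers above 2 N), for 0.2 s.
At the end, for the whole second after the job is handed in: The pointer is within 4 mm of the index mark, and the fingers hold the post (over 2 N) with the arm at rest past its click, joint over 0.39 rad (all of step 2 and y of pointer_tip in the frame of mark_point between -0.004 and 0.004 m and velocity of joint tensioner_arm between -0.1 and 0.1 rad/s); the arm keeps its last pose, push and grip.
It fails at once if a bystander is moved more than 30 mm (distance of any of wax_tin, bobbin, gouge, scraper, mallet, bowl, honing_stone, mushroom from where it was at the start of the episode above 0.03 m).
It also fails if it takes over 58 s, if anything falls off the work surface, if the arm or the gripper's body presses on something with over 40 N, if the wrist force passes 120 N, or if a joint passes its speed limit or range.

## Working session

There is one attempt and no reset: what is moved stays moved. The work goes in short steps, each a Python script; the robot and the scene stay as the last script left them, time stands still between calls to the robot, and variables do not carry over. Pictures are saved under pics/ and viewed, at most 10 in all, crops included, and the job is handed in when it is done.

```bash
mkdir -p pics; cat > h.py <<'E'
import numpy as np, cv2
from scipy.spatial.transform import Rotation as Ro
from bench import robot
def cam(n):
    d=robot.get_image(n); return d
def RT(d):
    o=np.array(d["orientation"],float)
    R=o if o.shape==(3,3) else Ro.from_euler('xyz',o).as_matrix()
    f=d["img"].shape[0]/2/np.tan(np.radians(d["fovy"])/2)
    return R,f,np.array(d["eye"],float)
def pix2w(d,u,v,z):
    R,f,e=RT(d); r=R@np.array([(u-d["cx"])/f,(v-d["cy"])/f,1]); return e+r*(z-e[2])/r[2]
def w2pix(d,p):
    R,f,e=RT(d); c=R.T@(np.array(p)-e); return np.array([d["cx"]+f*c[0]/c[2],d["cy"]+f*c[1]/c[2]])
def crop(d,name,u0,v0,u1,v1,k):
    cv2.imwrite(name,cv2.resize(d["img"][v0:v1,u0:u1],None,fx=k,fy=k,interpolation=cv2.INTER_CUBIC))
E
python3 - <<'E'
from h import *
for n in("scene","top"):
    d=cam(n); cv2.imwrite(f"pics/{n}0.png",cv2.resize(d["img"],None,fx=1.5,fy=1.5)); print({k:v for k,v in d.items() if k!="img"})
    import pickle; pickle.dump(d,open(n+".pkl","wb"))
E
```

```text
{'fovy': 52.701498849118174, 'cx': 252.64158358636513, 'cy': 195.7840320612996, 'eye': array([1196.41051177,  461.96320867, 1009.94883387]), 'orientation': array([-2.4031691 , -0.009077  ,  2.18336128])}
{'fovy': 57.36176623912559, 'cx': 255.37855713568118, 'cy': 188.2152756121613, 'eye': array([ 258.40972223,   -1.45494027, 1290.15026793]), 'orientation': array([-2.94324695, -0.01293653, -1.58049494])}
```

View pics/top0.png

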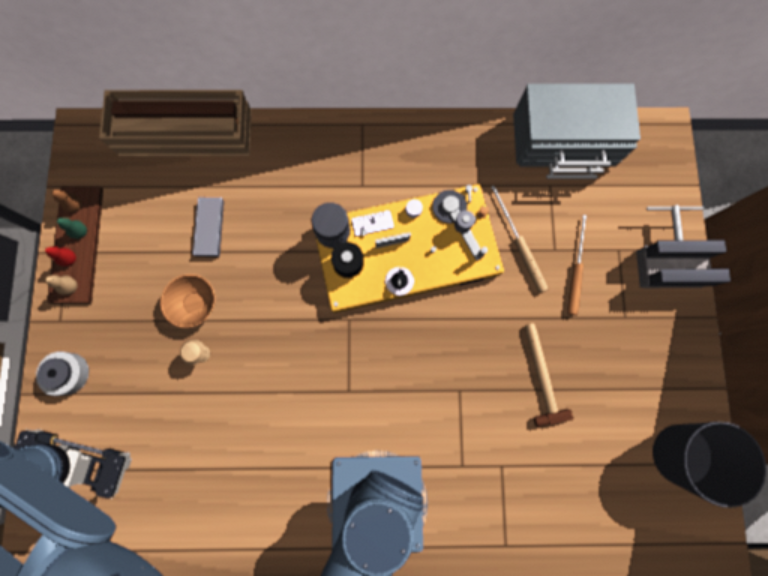

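View pics/scene0.png

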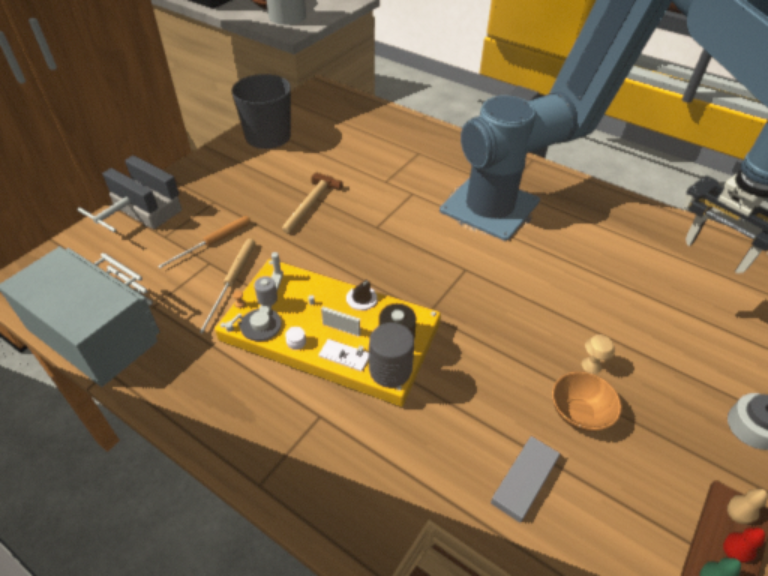

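The top view shows the machine at about (320–500, 185–310) in the 1.5x picture, slightly rotated. I'll enlarge that area in both views.

```bash
python3 - <<'E'
from h import *; import pickle
d=pickle.load(open("top.pkl","rb")); crop(d,"pics/t1.png",200,118,345,213,5.5)
d=pickle.load(open("scene.pkl","rb")); crop(d,"pics/s1.png",140,160,300,275,5)
E
```

```text
(no output)
```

View pics/t1.png

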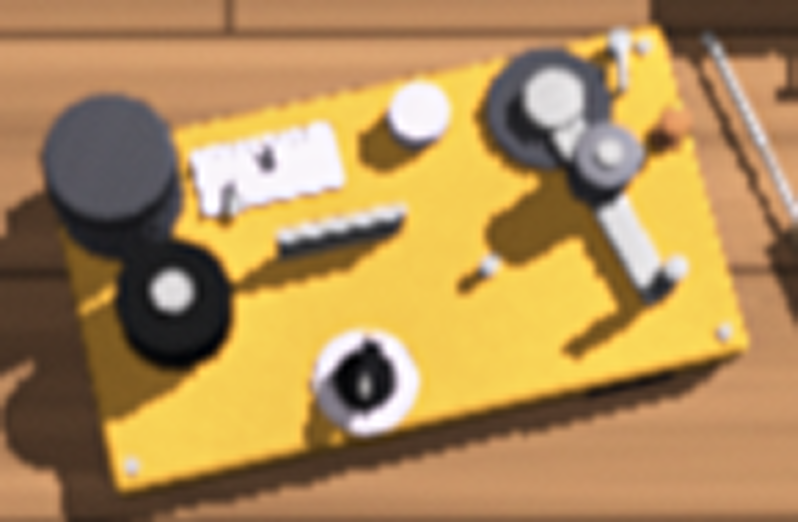

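View pics/s1.png

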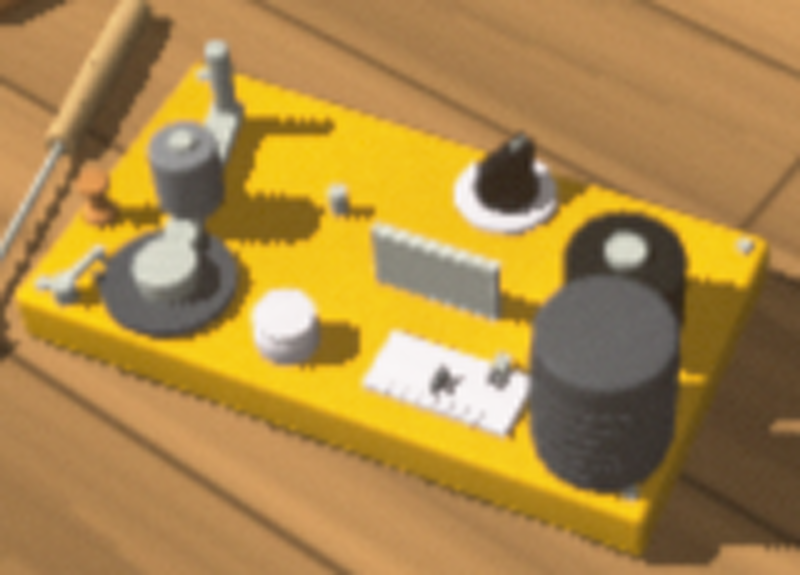

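```bash
cat >> h.py <<'E'
def rect(d,pose,x0,x1,y0,y1,z,k):
    # picture warped to machine plane: columns = -machine y, rows = -machine x, k px/mm
    tx,ty,a=pose; c,s=np.cos(a),np.sin(a)
    mp=[(x1,y1),(x1,y0),(x0,y0),(x0,y1)]
    src=np.float32([w2pix(d,(tx+c*x-s*y,ty+s*x+c*y,z)) for x,y in mp])
    W,H=int((y1-y0)*k),int((x1-x0)*k)
    return cv2.warpPerspective(d["img"],cv2.getPerspectiveTransform(src,np.float32([(0,0),(W,0),(W,H),(0,H)])),(W,H),flags=cv2.INTER_CUBIC)
def m2w(pose,x,y):
    tx,ty,a=pose; c,s=np.cos(a),np.sin(a); return np.array([tx+c*x-s*y,ty+s*x+c*y])
E
cat > fit.py <<'E'
from h import *; import pickle
from scipy.optimize import least_squares
T=pickle.load(open("top.pkl","rb"));S=pickle.load(open("scene.pkl","rb"))
post=(-85.5,-125.9,123)
tp=[((-135,250,50),(118,492)),((-135,-180,50),(748,350)),((100,-180,50),(655,30)),((55,205,155),(108,160)),((-100,75,64),(366,382)),(post,(677,267))]
sp=[((-135,250,50),(768,250)),((100,-180,50),(20,298)),((-135,-180,50),(200,65)),((55,205,155),(605,333)),((-100,75,64),(505,192)),(post,(217,48))]
obs=[(T,m,(np.array(c)+.5)/5.5-.5+[200,118]) for m,c in tp]+[(S,m,(np.array(c)+.5)/5-.5+[140,160]) for m,c in sp]
def res(p): return np.concatenate([w2pix(d,(*m2w(p,m[0],m[1]),m[2]))-u for d,m,u in obs])
r=least_squares(res,[550,0,-0.2],loss='soft_l1'); print(r.x); print(res(r.x).reshape(-1,2).round(2))
np.save("pose.npy",r.x)
E
python3 - <<'E'
exec(open("fit.py").read())
P=r.x
k=5
a=rect(T,P,10,90,50,160,61,k); b=rect(S,P,10,90,50,160,61,k)
# knob tops
c=rect(T,P,-130,-70,45,105,94,5); e=rect(S,P,-130,-70,45,105,94,5)
o=np.zeros((310+400,1110,3),np.uint8); o=np.zeros((400+10+300,1110,3),np.uint8)
o[:400,:550]=a;o[:400,560:]=b;o[410:,:300]=c;o[410:,310:610]=e
cv2.imwrite("pics/r1.png",cv2.resize(o,None,fx=.72,fy=.72,interpolation=cv2.INTER_AREA))
E
```

```text
[ 6.24910106e+02 -1.08021583e+02  2.16593977e-01]
[[-1.15  0.19]
 [ 0.4  -0.12]
 [ 0.56 -1.49]
 [-0.5  -1.22]
 [-0.53 -0.67]
 [-0.59  0.09]
 [ 1.19 -2.15]
 [-1.82 -0.44]
 [-0.43 -1.36]
 [ 0.08 -0.46]
 [ 0.34 -1.75]
 [ 0.06  0.22]]
```

View pics/r1.png

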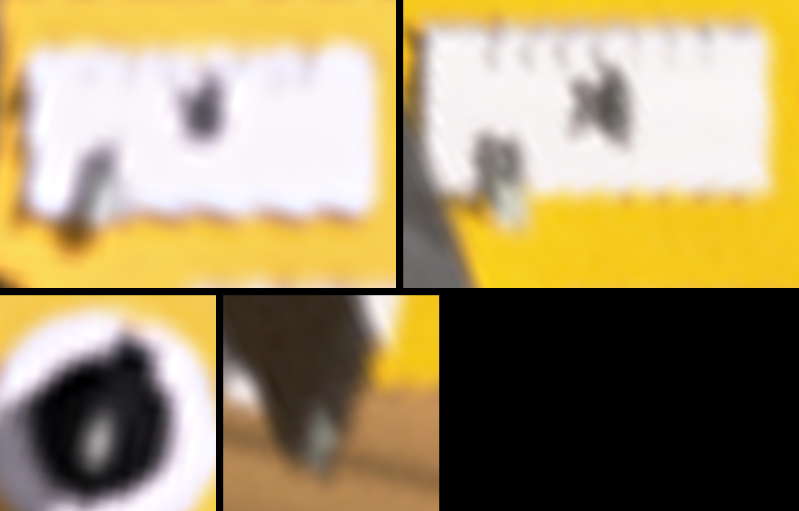

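```bash
python3 - <<'E'
from h import *
P=np.load("pose.npy"); k=m2w(P,-100,75); print(k, robot.current_eef_rot(), robot.current_t())
for q in (0.3,1.6,2.2):
  for o in (0,np.pi,-np.pi):
    print(q,o,robot.inverse_kinematics([*k,71],[np.pi,0,P[2]-q+o]))
pt=m2w(P,-85.5,-125.9);print(pt,m2w(P,55,-90))
E
```

```text
[511.1287647 -56.2643948] [-3.14000241e+00 -3.34835969e-04  2.88979609e+00] 0.1
0.3 0 [-3.26814061e-01  3.46204356e-01  1.81321613e+00 -4.44089210e-16
  9.82172168e-01  1.32738829e+00]
0.3 3.141592653589793 [-0.32681406  0.34620436  1.81321613  0.          0.98217217 -1.81420437]
0.3 -3.141592653589793 [-0.32681406  0.34620436  1.81321613  0.          0.98217217 -1.81420437]
1.6 0 [-3.26814061e-01  3.46204356e-01  1.81321613e+00 -4.44089210e-16
  9.82172168e-01  2.62738829e+00]
1.6 3.141592653589793 [-0.32681406  0.34620436  1.81321613  0.          0.98217217 -0.51420437]
1.6 -3.141592653589793 [-0.32681406  0.34620436  1.81321613  0.          0.98217217 -0.51420437]
2.2 0 [-3.26814061e-01  3.46204356e-01  1.81321613e+00 -4.44089210e-16
  9.82172168e-01 -3.05579702e+00]
2.2 3.141592653589793 [-3.26814061e-01  3.46204356e-01  1.81321613e+00 -4.44089210e-16
  9.82172168e-01  8.57956346e-02]
2.2 -3.141592653589793 [-3.26814061e-01  3.46204356e-01  1.81321613e+00 -4.44089210e-16
  9.82172168e-01  8.57956346e-02]
[ 568.46427432 -249.35426853] [ 697.96643417 -184.098996  ]
```

```bash
python3 - <<'E'
from h import *
P=np.load("pose.npy"); k=m2w(P,-100,75); o=[np.pi,0,P[2]-.3+np.pi]
robot.move_gripper(0.6)
robot.move_ptp([*k,160],o)
print(robot.move_linear([*k,71],o,150,f_stop=8), robot.current_t())
robot.move_gripper(0); robot.sleep(.2)
print(robot.current_gripper_width()*93,robot.current_finger_force(),robot.current_contact_force(),robot.current_ft_torque(),robot.current_t())
q=np.array(robot.current_qpos())
for i in range(5):
    q[5]+=.2; robot.move_j(q)
robot.sleep(.3)
print(robot.current_contact_force(),robot.current_ft_torque(),robot.current_gripper_width()*93,robot.current_t())
T=cam("top");S=cam("scene")
kk=7; a=rect(T,P,10,90,50,160,61,kk)
b=rect(S,P,10,90,50,160,61,kk)
cv2.imwrite("pics/r2.png",b); cv2.imwrite("pics/r2t.png",a)
E
```

```text
False 4.1083
13.87291329820518 29.64585542678833 [-1.90010697  2.89416203  3.50573322] [ 0.5804087   0.15151706 -0.01619683] 5.05
[1.65833093 6.46090222 2.09704835] [ 1.02150472 -0.17313118 -0.05400159] 13.701294509009536 6.8917
```

View pics/r2.png

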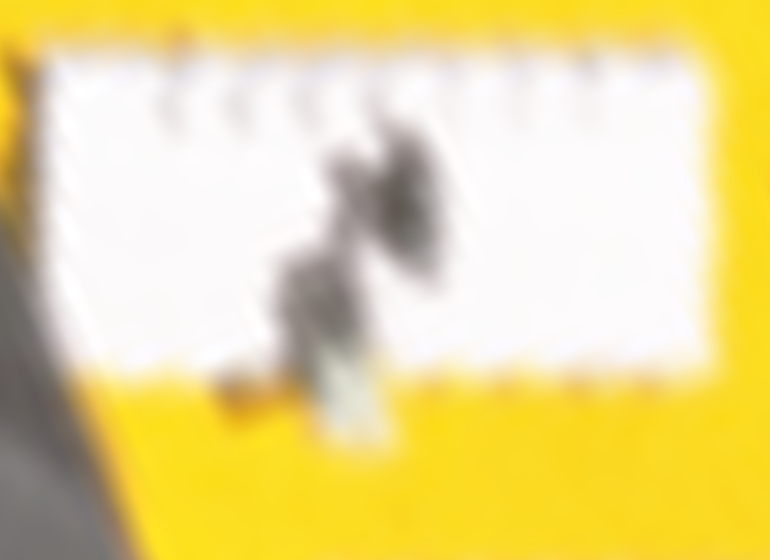

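The scene view shows the pointer block at about (350,400), with the needle going up to about (345,250). The mark's bar is at about (410,200), with its shadow to the left. The remaining gap is about 7–9 mm. I'll check the top view too.

View pics/r2t.png

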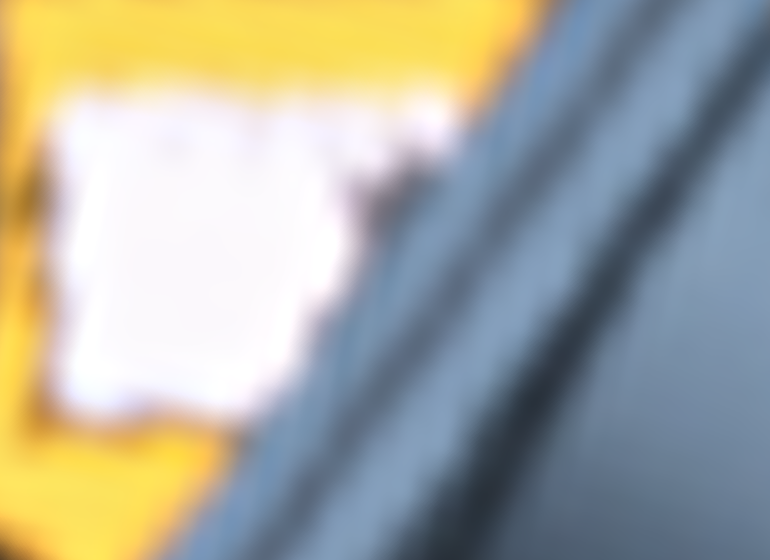

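The top view is blocked by the robot arm. I'll turn a further 0.33 rad, release, move to the post side and measure in both views.

```bash
python3 - <<'E'
from h import *; import pickle
P=np.load("pose.npy")
q=np.array(robot.current_qpos())
for i in range(2):
    q[5]+=.165; robot.move_j(q)
robot.sleep(.2)
robot.move_gripper(0.6)
p=robot.current_tcp_pos(); robot.move_linear([p[0],p[1],160])
r=robot.current_eef_rot(); robot.move_linear([470,-230,190],r,250)
print(robot.current_t(),r,robot.current_qpos())
T=cam("top");S=cam("scene"); pickle.dump((T,S),open("v3.pkl","wb"))
a=rect(T,P,20,90,60,150,61,8); b=rect(S,P,20,90,60,150,61,8)
cv2.imwrite("pics/r3.png",cv2.resize(np.hstack([a,b]),(800,311),interpolation=cv2.INTER_AREA))
# needle/mark profiles: mean darkness along machine y
T0=pickle.load(open("top.pkl","rb"));S0=pickle.load(open("scene.pkl","rb"))
for n,D0,D in(("top",T0,T),("sc",S0,S)):
  A=rect(D0,P,20,90,60,150,61,4).astype(float).mean(2);B=rect(D,P,20,90,60,150,61,4).astype(float).mean(2)
  for x0,x1 in((36,42),(42,48),(50,56),(56,62)):
    f=lambda I:I[int((90-x1)*4):int((90-x0)*4)].mean(0)[::8].astype(int)
    print(n,x0,f(A).tolist(),f(B).tolist())
E
```

```text
10.2083 [ 3.14143618e+00 -1.73715780e-03  1.73355041e+00] [-0.66856648  0.23337054  1.64314324  0.00203575  1.26826278 -0.83182818]
top 36 [234, 254, 254, 254, 251, 212, 166, 140, 141, 159, 184, 202, 225, 239, 247, 249, 249, 249, 249, 249, 249, 249, 248, 249, 249, 250, 250, 250, 250, 249, 249, 248, 249, 249, 250, 250, 250, 250, 250, 250, 249, 250, 250, 251, 251] [239, 254, 254, 253, 252, 251, 251, 251, 251, 252, 252, 251, 251, 251, 252, 252, 253, 253, 249, 238, 202, 174, 179, 199, 217, 238, 248, 252, 253, 252, 252, 251, 252, 252, 252, 252, 252, 253, 252, 252, 252, 252, 252, 253, 253]
top 42 [216, 245, 253, 251, 253, 239, 206, 171, 148, 142, 158, 195, 232, 252, 249, 249, 248, 248, 248, 248, 249, 249, 249, 248, 248, 248, 249, 249, 248, 248, 248, 248, 248, 248, 248, 248, 248, 248, 248, 248, 248, 248, 248, 249, 250] [225, 249, 254, 252, 251, 250, 250, 250, 250, 250, 250, 250, 250, 250, 250, 250, 251, 252, 254, 254, 242, 197, 162, 161, 190, 232, 254, 254, 253, 251, 251, 251, 251, 251, 251, 251, 251, 251, 251, 251, 251, 251, 251, 252, 252]
top 50 [238, 252, 251, 250, 248, 248, 247, 247, 24
[... 1992 characters left out ...]
 245, 245, 245, 241] [249, 248, 248, 248, 248, 248, 248, 248, 248, 248, 248, 248, 248, 248, 248, 248, 248, 241, 200, 155, 151, 179, 184, 134, 114, 141, 181, 224, 245, 249, 249, 249, 249, 249, 249, 249, 249, 249, 249, 249, 249, 249, 249, 249, 247]
sc 56 [245, 244, 243, 243, 243, 243, 243, 244, 244, 243, 244, 244, 244, 244, 244, 244, 244, 240, 218, 169, 139, 129, 109, 87, 93, 115, 156, 208, 239, 246, 245, 245, 245, 245, 245, 245, 245, 245, 246, 246, 246, 246, 246, 246, 243] [250, 248, 248, 248, 248, 248, 248, 248, 248, 248, 248, 248, 248, 248, 249, 249, 249, 247, 226, 174, 143, 138, 119, 93, 96, 122, 167, 217, 245, 250, 250, 249, 249, 249, 249, 249, 249, 249, 249, 249, 250, 250, 250, 250, 248]
```

View pics/r3.png

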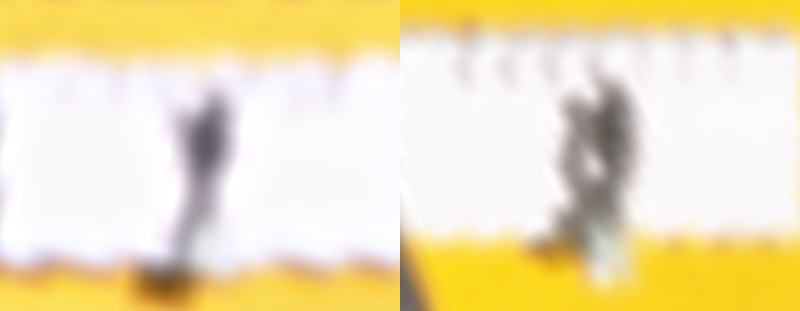

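The needle is now within about 1–2 mm of the mark: in the top view the needle is at column ~203 and the mark at ~208, at 4.4 px/mm. Next I'll grip the post, with the fingers closing along the push direction, and push.

```bash
python3 - <<'E'
from h import *; import pickle
P=np.load("pose.npy"); o=[np.pi,0,P[2]]
def pp(q): f=.25-q; return m2w(P,55-145*np.cos(f),-90-145*np.sin(f))
robot.move_gripper(0.5)
robot.move_ptp([*pp(0),190],o)
print(robot.move_linear([*pp(0),80],o,100,f_stop=8), robot.current_contact_force())
robot.move_gripper(0); robot.sleep(.3)
print(robot.current_gripper_width()*93,robot.current_finger_force(),robot.current_contact_force(),robot.current_t())
u=m2w(P,0,1)-m2w(P,0,0)
for q in np.arange(.05,.451,.05):
    robot.move_linear([*pp(q),80],o,60)
    print(round(q,2),"Fy",round(float(np.dot(robot.current_contact_force()[:2],u)),1),end="; ")
robot.sleep(.4)
F=np.array(robot.current_contact_force()); print("\n",F,robot.current_gripper_width()*93,robot.current_finger_force(),np.array(robot.current_tcp_pos())[:2]-pp(.45),robot.current_t())
T=cam("top");S=cam("scene"); pickle.dump((T,S),open("v4.pkl","wb"))
o=np.hstack([cv2.resize(T["img"][110:230,200:360],None,fx=2.5,fy=2.5,interpolation=cv2.INTER_CUBIC),cv2.resize(S["img"][160:280,140:300],None,fx=2.5,fy=2.5,interpolation=cv2.INTER_CUBIC)])
cv2.imwrite("pics/v4.png",o)
E
```

```text
False [-0.17861023  0.46580281 -0.12766378]
15.351800940238686 30.00038355588913 [-0.21509243  1.03101462  1.28641941] 14.3
0.05 Fy -5.1; 0.1 Fy -6.2; 0.15 Fy -7.1; 0.2 Fy -6.3; 0.25 Fy -8.1; 0.3 Fy -10.4; 0.35 Fy -9.7; 0.4 Fy -10.3; 0.45 Fy -9.6; 
 [-1.08346432 -9.05624197 -0.39842977] 15.53055332133034 29.999804198741913 [-0.06124356 -2.31250341] 17.1
```

View pics/v4.png

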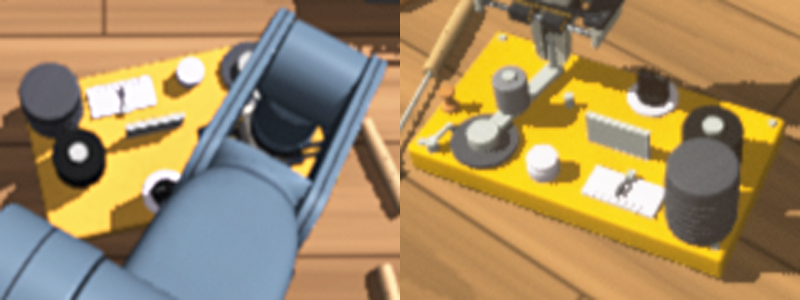

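The arm is past the click, but the reach lags about 2 mm. I'll push on in small steps, closer to the stop.

```bash
python3 - <<'E'
from h import *
P=np.load("pose.npy"); o=[np.pi,0,P[2]]
def pp(q): f=.25-q; return m2w(P,55-145*np.cos(f),-90-145*np.sin(f))
u=m2w(P,0,1)-m2w(P,0,0)
for q in np.arange(.46,.521,.01):
    robot.move_linear([*pp(q),80],o,20); robot.sleep(.3)
    F=float(np.dot(robot.current_contact_force()[:2],u))
    print(round(q,3),round(F,1),round(float(np.dot(robot.current_tcp_pos()[:2]-pp(.5),u)),2))
    if F<-14: break
print(robot.current_t(),robot.current_finger_force(),robot.current_gripper_width()*93)
E
```

```text
0.46 -10.0 -8.23
0.47 -9.8 -6.98
0.48 -11.2 -5.78
0.49 -11.7 -4.45
0.5 -11.7 -3.07
0.51 -11.6 -1.72
0.52 -11.7 -0.35
21.05 29.999640583992004 15.366003022679237
```

```bash
python3 - <<'E'
from h import *; import pickle
P=np.load("pose.npy"); robot.sleep(.5)
S=cam("scene"); S3=pickle.load(open("v3.pkl","rb"))[1]
f=lambda D:rect(D,P,20,90,60,150,61,4).astype(float).mean(2)
print("strip change",np.abs(f(S)-f(S3)).mean(), np.abs(f(S)-f(S3)).max())
print(robot.current_contact_force(),robot.current_t()); robot.hand_in()
E
```

```text
strip change 1.7377546296296287 6.0
[ -1.45634919 -13.23798494  -1.85067208] 21.6
the job is handed in; nothing more can be done
```

The job is handed in at 21.6 s: I turned the knob until the pointer was on the index mark, within about 2 mm by the camera images. The gripper is holding the tensioner arm past its click, close to the stop, with about 13 N of push; the result of the judging was not shown.

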